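Lever the stuck parts case open

ROBOT

A 6-joint arm with a two-finger parallel gripper is mounted at the origin on a cart in front of the work surface, level with it; the furniture and walls round the work are solid. World frame = base frame: x ahead of the robot, y to its left, z up, the work surface at z = 0. Lengths are in m, angles in rad, forces in N, time in s.
With the tool pointing down it reaches from about 0.35 to 0.975 m from the base axis. Payload 4.9 kg.
Tool frame: the origin (TCP) lies at the very end of the fingers, on their centre line; the grasp point (between the pads) lies 19 mm behind it (ctrl.tcp_to_grasp is the z of the grasp point in the tool frame, in m); z points along the fingers, y is the line along which they close (so a half turn about z gives the same grasp; the last joint's range is limited). The gripper opens to 85 mm and grips with 20 to 120 N. Pads are 22 mm wide; open, the fingers measure 114 mm over their backs; the gripper's body (76 mm by 85 mm) begins 54 mm behind the grasp point. The pads swing forward as they close: fully open they stand 13 mm farther back than shut.
Start: joints at [0.997, 0.053, 1.613, -0, 1.476, -0.119], TCP at [0.275, 0.561, 0.231] pointing down, gripper open.
Joint ranges: [-3.01, 3.01], [-1.01, 2.22], [0.06, 2.58], [-1.02, 4.17], [0.09, 2.62], [-3.14, 3.14]. Speed limits (rad/s): [2.57, 2.57, 3.14, 3.14, 3.14, 3.14].

INTERFACE

Orientations are given as a rotation vector (axis times angle).
In Python, from station import ctrl, eyes, job, nets gives the robot as it stands. The module is installed in compiled form; this text tells all that it offers.
- The arm moves only by the tool jog_arm, never from a script. Its argument "commands" is one flat list of numbers, 7 for each row, row after row: the shift along the tool's x, y, z each as a share of 0.06 m, from -1 to 1, then the turn, a rotation vector about the tool's x, y, z each as a share of 0.1 rad, from -1 to 1, then the finger opening in mm, from 0 to 85.4. In form: [x, y, z, ax, ay, az, grip, x, y, z, ax, ay, az, grip, ...]. A call has 1 to 20 rows; each row shifts and turns the commanded pose from where the row before left it, along the tool's axes as they then stand; what a row does not reach is not made up. A row lasts 1/8 s, in which the tool goes at most 62.5 mm and 10.7 degrees, less where a joint would pass 70% of its speed; a pose out of reach is approached as far as the arm can. A call with a number of a shift or a turn outside -1 to 1 is refused whole. A call with a gripper value outside its range is refused whole. The fingers move at their own pace and stop on an object; "newtons" is the grip in N (left out, the last holds). Time passes only in rows, so rows that do not move let the fingers close. It gives the time, the measured TCP pose, the force, the opening and the grip force at its end, in the units of the state.
- ctrl.get_obs(): the state, without advancing time (a new reading comes with each control period).
- eyes.get_image(name): name is "scene" or "top"; returns a dict with "image" (400x640x3 uint8, red, green, blue), "z_map" (400x640 float32, m along the optical axis (not along the pixel's ray), 0 where there is no reading), "K" (3x3 intrinsics, pixels), "cam_to_world" (4x4, takes a point from camera to world coordinates). Camera axes: x right, y up, looking along -z (the intrinsics and any distortion apply to the point x, -y, -z); pixel columns grow to the right and rows downward; lengths in m; the calibration is good to about 2 mm. A picture is of the moment at which its call begins.
- job.finish_job(): hands the job in; it is judged then, once.
Trained networks look in the newest picture that a camera, given by its name, has taken for a name from the list of things; names that differ only in an ending like _2 or _b are one class to them, and where a whole thing is asked for, a point or a joint stands for the part that bears it (a point fixed in the world has none). Each returns a list of dicts, best first, with "p" (0 to 1); they miss things now and then, are a little off and sometimes report something else, mostly with a low value. They report only what shows in the picture. A call takes as long as a camera call. They do not tell look-alikes from the thing itself.
- nets.silhouettes(camera, name): "mask" (400x640 bool, what is visible of it) and "bbox" ([left, top, right, bottom] in pixels, round what is visible of it).
The state is a dict: "t": time; "q": joint angles; "dq": joint speeds; "effort": joint torques, N m; "tool_pos": TCP position; "tool_rot": TCP orientation; "contact_force": force on the tool from outside, world axes, zero at the start; "wrist_torque": the same for the moment, N m; "opening": finger opening in m; "grip_force": force on a finger pad.
Only numpy, scipy, OpenCV 4.12 (cv2) and the standard library are available. Lean on these libraries where they do the work, as an engineer would, in place of code of your own. Each camera call takes 0.05 s, during which the arm holds its last target. There are 200 camera calls.

TASK

Of the two parts cases on the bench one is open and one is shut. Take the screwdriver, put its blade through the notch in the front of the shut case and lever the lid up, with the blade bearing on the edge of the notch; then raise that lid until it stands upright or leans back. Lay the screwdriver down on the bench, and leave the open case and the other things as they are.

Things in the scene. Friction and masses are not known exactly. Their poses are not given: they have to be found in the camera images.
- case_a: a grey steel parts case screwed to the bench, hollow, 100 mm deep (x) x 120 wide (y) x 75 high, walls 4; flat 4 mm aluminium lid on top, flush with the walls, no handle, hinged along the far (+x) top edge. Origin: centre of the underside; -x is the front, towards the robot. Pry notch in the middle of the front wall's top edge, under the lid: 20 mm wide, 8 high
- case_b: the other case, the same in shape and size as case_a, with the same axes
- case_a_lid (a joint): lid angle of case_a, rad: 0 shut, 1.57 upright, at most 1.95 leaning back. The hinge is stiff: about 4 N at the front edge moves the lid, and it stays where it is left
- case_b_lid (a joint): lid angle of case_b, likewise
- case_a_notch (a point): middle of the bottom edge of case_a's pry notch, on the outer face of the front wall, 67 mm above the bench; the lid's underside is 8 mm above it. Axes as case_a's
- case_b_notch (a point): the same point of case_b
- case_a_hinge (a point): middle of case_a's hinge line, at the height of the lid's underside when shut (75 mm above the bench); the line runs along y
- case_b_hinge (a point): the same point of case_b
- case_a_sill: the strip of case_a's front wall below the notch, 20 mm wide, 4 mm thick; its top edge is the notch's bottom edge, on which the blade bears. Origin at its foot, on the bench
- screwdriver: a red screwdriver 158 mm long lying on the bench along its own x; handle 85 mm long and 21 mm in diameter at the -x end, then a 73 mm steel blade, 4 mm wide and 3 mm thick, to +x. Origin: mid-length, on the underside (10 mm below the axis)
- screwdriver_grip (a point): point on the screwdriver's axis in the handle, 94 mm behind the tip: a good place to grip
- screwdriver_tip (a point): the tip of the screwdriver's blade
- loupe: bystander: a small black eye loupe, 30 mm in diameter, 27 mm high, origin under its centre
- oil_bottle: bystander: a brown dropper bottle, 30 mm in diameter, 99 mm high, origin under its centre
- polish_tin: bystander: a round green tin, 61 mm in diameter, 27 mm high, origin under its centre
Mind the look-alikes: they are no part of the job. Leave any purple look-alike of the case_b alone. Leave any orange look-alike of the case_a alone.

How it is judged:
On the way, in this order (a step that is already met when the one before it is completed fails the run):
1. the shut lid is prised up at least 0.04 rad (4 mm at its front edge) while the blade bears on the notch edge (the sill) and on the lid (part of case_a) (value of joint case_a_lid above 0.04 rad and contact force between screwdriver and case_a above 0.3 N and contact force between screwdriver and case_a_sill above 0.3 N), for 0.05 s.
2. that lid is raised to about upright or beyond (over 1.4 rad) (value of joint case_a_lid above 1.4 rad), for 0.2 s.
At the end, for the whole second after the job is handed in: Both lids stand open by more than 1.4 rad, and the screwdriver lies on the bench (its axis less than 22 mm above the bench at grip and tip), at rest (value of joint each of case_a_lid, case_b_lid above 1.4 rad and height (world z) of each of screwdriver_grip, screwdriver_tip below 0.022 m and linear speed of screwdriver below 0.02 m/s); the robot touches nothing.
It fails at once if the open case's lid is moved to less than 1.4 rad or more than 1.9 rad (value of joint case_b_lid below 1.4 rad or value of joint case_b_lid above 1.9 rad).
It fails at once if the loupe, the bottle or the tin is moved by more than 30 mm (distance of any of loupe, oil_bottle, polish_tin from where it was at the start of the episode above 0.03 m).
It also fails if it takes over 48 s, if anything falls off the work surface, if the arm or the gripper's body presses on something with over 40 N, if the wrist force passes 120 N, or if a joint passes its speed limit or range.

## Working session

There is one attempt and no reset: what is moved stays moved. The work goes in short steps, Python scripts to look and compute and a tool call to move; the robot and the scene stay as the last step left them, time stands still between calls to the robot, and variables do not carry over. Pictures are saved under pics/ and viewed, at most 10 in all, crops included, and the job is handed in when it is done.

Besides the shell and the picture viewer there is one more tool, called as a command line: name --argument value ..., lists and objects as JSON in quotes. jog_arm: Moves the arm, as the interface text tells. Shift numbers are shares of 0.06 m and turn numbers shares of 0.1 rad, none past 1 either way. Its arguments: {"type":"object","properties":{"commands":{"type":"array","items":{"type":"number"}},"newtons":{"type":"number"}},"required":["commands"]}

```bash
mkdir -p pics; cat > h.py <<'E'
import numpy as np,cv2
from station import ctrl,eyes,job,nets
from scipy.spatial.transform import Rotation as R
def cloud(im):
    z=im["z_map"];K=im["K"];T=im["cam_to_world"]
    v,u=np.mgrid[:z.shape[0],:z.shape[1]]
    p=np.stack([(u-K[0,2])/K[0,0]*z,-(v-K[1,2])/K[1,1]*z,-z],-1)
    return p@T[:3,:3].T+T[:3,3]
def save(im,n,box=None,s=1):
    a=im["image"][:,:,::-1]
    if box: a=a[box[1]:box[3],box[0]:box[2]]
    cv2.imwrite("pics/"+n,cv2.resize(a,None,fx=s,fy=s,interpolation=cv2.INTER_CUBIC))
E
python3 - <<'E'
from h import *
for c in("scene","top"):
    im=eyes.get_image(c);save(im,c+"0.png");P=cloud(im)
    print(c,im["K"].round(1).tolist(),im["cam_to_world"].round(3).tolist())
    for n in("case_a","screwdriver","loupe","oil_bottle","polish_tin"):
        for d in nets.silhouettes(c,n)[:4]:
            m=d["mask"]&(im["z_map"]>0);q=P[m]
            print(n,round(d["p"],2),d["bbox"],np.median(q,0).round(3),np.percentile(q,2,0).round(3),np.percentile(q,98,0).round(3))
o=ctrl.get_obs();print(o["t"],o["tool_pos"],R.from_rotvec(o["tool_rot"]).as_matrix().round(3).tolist(),ctrl.tcp_to_grasp)
E
```

```text
scene [[374.9, 0.0, 313.5], [0.0, 374.9, 199.0], [0.0, 0.0, 1.0]] [[0.884, 0.239, -0.403, 0.145], [-0.468, 0.406, -0.785, -0.874], [-0.024, 0.882, 0.47, 0.558], [0.0, 0.0, 0.0, 1.0]]
case_a 0.74 [298.2, 150.5, 336.6, 185.4] [0.69  0.147 0.06 ] [0.647 0.128 0.005] [0.755 0.254 0.084]
case_a 0.72 [194.7, 152.4, 229.2, 194.0] [0.373 0.276 0.064] [0.324 0.261 0.004] [0.429 0.384 0.083]
case_a 0.71 [256.0, 209.9, 320.1, 270.4] [ 0.424 -0.199  0.064] [ 0.373 -0.232  0.002] [ 0.495 -0.102  0.083]
case_a 0.7 [344.2, 164.2, 413.2, 249.9] [ 0.703 -0.213  0.066] [ 0.606 -0.274  0.005] [ 0.72  -0.147  0.172]
screwdriver 0.44 [257.2, 217.0, 261.4, 224.4] [ 0.414 -0.013  0.021] [ 0.393 -0.079  0.006] [0.423 0.017 0.059]
loupe 0.61 [341.8, 189.1, 353.1, 204.6] [ 0.704 -0.016  0.02 ] [ 0.694 -0.024  0.004] [0.72  0.003 0.03 ]
oil_bottle 0.85 [374.1, 241.5, 389.8, 281.2] [ 0.568 -0.358  0.048] [ 0.559 -0.367  0.005] [ 0.585 -0.343  0.099]
polish_tin 0.96 [338.4, 270.6, 363.7, 302.3] [ 0.489 -0.371  0.027] [ 0.466 -0.392  0.004] [ 0.521 -0.334  0.03 ]
top [[376.1, 0.0, 319.9], [0.0, 376.1, 194.4], [0.
[... 838 characters left out ...]
 -0.255  0.078] [ 0.72  -0.142  0.177]
loupe 0.51 [415.8, 218.3, 435.2, 238.7] [ 0.494 -0.355  0.027] [ 0.469 -0.381  0.02 ] [ 0.521 -0.33   0.031]
loupe 0.41 [310.0, 150.9, 313.7, 161.6] [ 0.703 -0.004  0.023] [ 0.695 -0.015  0.003] [0.719 0.005 0.03 ]
loupe 0.38 [352.3, 140.4, 402.7, 190.9] [ 0.689 -0.202  0.033] [ 0.606 -0.265 -0.   ] [ 0.721 -0.137  0.174]
oil_bottle 0.72 [355.8, 134.4, 401.8, 156.3] [ 0.713 -0.199  0.136] [ 0.705 -0.256  0.081] [ 0.721 -0.143  0.177]
oil_bottle 0.35 [350.7, 138.3, 402.1, 189.1] [ 0.69  -0.203  0.037] [ 0.607 -0.265  0.001] [ 0.72  -0.141  0.174]
0.6 [0.2745302 0.5614492 0.231297 ] [[-0.898, 0.439, -0.0], [0.439, 0.898, -0.0], [-0.0, -0.0, -1.0]] -0.0187
```

View pics/scene0.png

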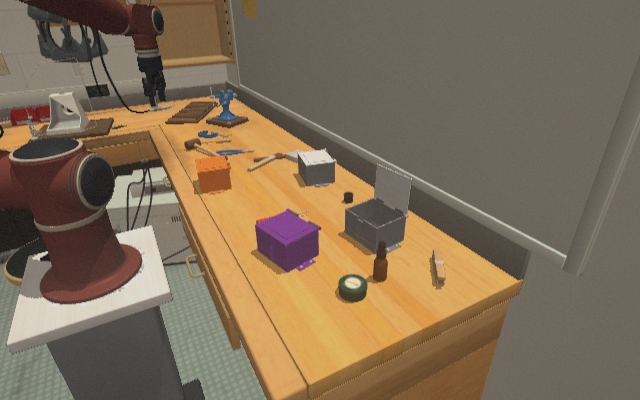

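View pics/top0.png

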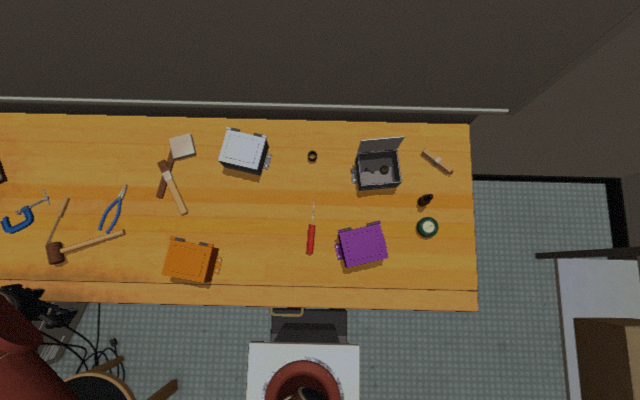

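Top view: the grey shut case is at (245,151) and the grey open case at (377,165). The look-alikes are orange (190,260) and purple (362,245). The red screwdriver is at (311,232), with its tip up at (313,205). The target is the grey shut case, so next come a close crop and the fits.

```bash
python3 - <<'E'
from h import *
for k in range(1):
    A=eyes.get_image("top");B=eyes.get_image("scene")
a=cv2.resize(A["image"][115:265,200:330,::-1],None,fx=3,fy=3,interpolation=cv2.INTER_CUBIC)
b=cv2.resize(B["image"][140:240,230:360,::-1],(390,300),interpolation=cv2.INTER_CUBIC)
c=np.zeros((450,780,3),np.uint8);c[:450,:390]=a;c[:300,390:]=b;cv2.imwrite("pics/crop1.png",c)
for n,im in(("top",A),("scene",B)):
    P=cloud(im);g=im["image"].astype(int);z=im["z_map"]>0
    m=z&(P[...,2]>.074)&(P[...,2]<.09)&(P[...,0]>.6)&(P[...,0]<.8)&(P[...,1]>.1)&(P[...,1]<.3)
    m=cv2.morphologyEx(m.astype(np.uint8),cv2.MORPH_OPEN,np.ones((3,3)))>0
    q=P[m];r=cv2.minAreaRect((q[:,:2]*1000).astype(np.float32));print(n,"lid",m.sum(),r,np.median(q[:,2]))
    m=z&(g[...,0]>110)&(g[...,1]<70)&(g[...,2]<70)&(P[...,0]>.35)&(P[...,0]<.6)&(abs(P[...,1])<.06)&(P[...,2]>.003)
    q=P[m];print("handle",m.sum(),q.mean(0).round(4),np.percentile(q,[1,99],axis=0).round(4).tolist())
    u,s,v=np.linalg.svd(q[:,:2]-q[:,:2].mean(0),full_matrices=False);print("dir",v[0])
    t=(q[:,:2]-q[:,:2].mean(0))@v[0];print(t.min(),t.max())
    # blade: anything else above bench near
    m=z&(abs(P[...,1])<.05)&(P[...,0]>.47)&(P[...,0]<.6)&(P[...,2]>.005)
    print("blade",m.sum(),P[m].round(3)[::max(1,m.sum()//15)].tolist())
    # bench z check
    m=z&(abs(P[...,1]-.08)<.03)&(abs(P[...,0]-.5)<.03);print("bench",np.median(P[m][:,2]))
E
```

```text
top lid 1386 ((709.1144409179688, 200.15797424316406), (121.39237213134766, 107.57223510742188), 77.93287658691406) 0.07999229935452767
handle 174 [ 0.4512 -0.0098  0.0196] [[0.4113, -0.02, 0.0115], [0.4918, 0.0006, 0.0252]]
dir [-0.99766468  0.06830211]
-0.0418879944670514 0.04168831369484697
blade 103 [[0.598, 0.008, 0.005], [0.56, 0.025, 0.006], [0.55, -0.015, 0.015], [0.539, 0.0, 0.005], [0.531, -0.049, 0.006], [0.517, -0.013, 0.008], [0.504, -0.013, 0.016], [0.495, -0.01, 0.017], [0.492, -0.017, 0.021], [0.488, -0.011, 0.024], [0.485, -0.008, 0.023], [0.482, -0.005, 0.02], [0.484, -0.029, 0.005], [0.48, -0.017, 0.018], [0.477, -0.014, 0.02], [0.473, -0.008, 0.023], [0.47, -0.002, 0.019], [0.471, -0.02, 0.015]]
bench 0.00047614143084706573
scene lid 461 ((708.139404296875, 196.53738403320312), (127.03744506835938, 104.8274154663086), 78.03963470458984) 0.08158815172892037
handle 2 [ 0.4099 -0.0118  0.0188] [[0.4098, -0.0119, 0.0172], [0.4101, -0.0118, 0.0204]]
dir [-0.8088477   0.58801819]
-0.00015881865771457955 0.00015881865771457955
blade 16 [[0.544, 0.033, 0.005], [0.533, 0.025, 0.005], [0.563, -0.015, 0.013], [0.565, -0.019, 0.014], [0.548, -0.019, 0.016], [0.551, -0.021, 0.016], [0.556, -0.017, 0.012], [0.558, -0.018, 0.013], [0.561, -0.021, 0.013], [0.538, -0.014, 0.013], [0.539, -0.019, 0.015], [0.543, -0.016, 0.012], [0.546, -0.017, 0.012], [0.549, -0.018, 0.012], [0.533, -0.018, 0.013], [0.537, -0.016, 0.011]]
bench 0.0017919578477806342
```

View pics/crop1.png

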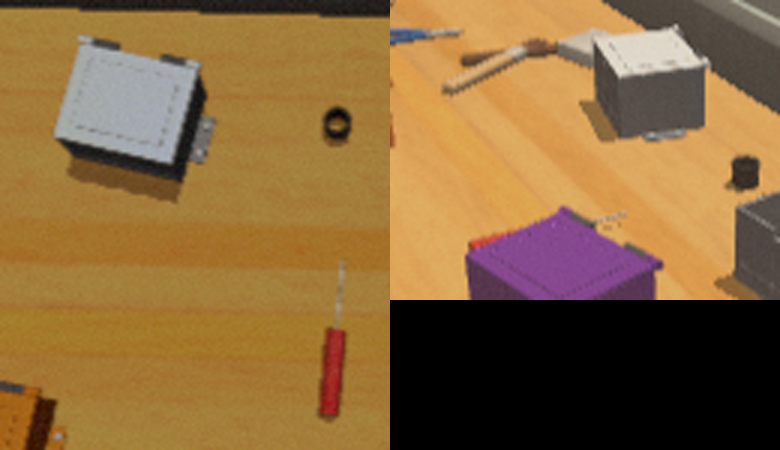

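The crop shows the plain grey shut case, its front edge running from (60,135) to (185,175). The red screwdriver's handle is at (333,372) with the blade up to (342,262), tip towards +x, and the black loupe is at (337,123).

Measured values:
- **Case yaw:** about -12°.
- **Front lid edge middle:** about (0.657, 0.211).
- **Screwdriver grip:** (0.4727, -0.0113), yaw -3.9°, tip at about (0.566, -0.018). The handle's measured length of 84 mm matches the stated 85.

Turn first, then travel.

jog_arm --commands '[0,0,0,0,0,-0.97,45,0,0,0,0,0,-0.97,45,0,0,0,0,0,-0.97,45,0,0,0,0,0,-0.97,45,-0.329,-0.775,0.18,0,0,0,45,-0.329,-0.775,0.18,0,0,0,45,-0.329,-0.775,0.18,0,0,0,45,-0.329,-0.775,0.18,0,0,0,45,-0.329,-0.775,0.18,0,0,0,45,-0.329,-0.775,0.18,0,0,0,45,-0.329,-0.775,0.18,0,0,0,45,-0.329,-0.775,0.18,0,0,0,45,-0.329,-0.775,0.18,0,0,0,45,-0.329,-0.775,0.18,0,0,0,45,-0.329,-0.775,0.18,0,0,0,45,-0.329,-0.775,0.18,0,0,0,45,0,0,0,0,0,0,45]' --newtons 100

```text
t: 2.82
tool_pos: [0.4739, -0.0137, 0.1012]
tool_rot: [-0.112, -3.139, 0.0]
contact_force: [0.6, 0.9, 0.8]
opening: 0.0452
grip_force: 0.0
```

```bash
cat >> h.py <<'E'
def to(p,s=None,pitch=0,yaw=None):
    "shift in tool axes (units of .06) & turn (units of .1, total) to TCP p, screwdriver yaw (deg), pitch up (deg)"
    o=ctrl.get_obs();M=R.from_rotvec(o["tool_rot"])
    print("t",round(o["t"],2),"tcp",o["tool_pos"].round(4),"M",M.as_matrix().round(3).tolist(),"op",o["opening"],"F",np.round(o["contact_force"],1),"g",o["grip_force"])
    if yaw is not None:
        y=np.radians(yaw);c=np.radians(pitch)
        sd=np.array([np.cos(y)*np.cos(c),np.sin(y)*np.cos(c),np.sin(c)]);Y=np.array([-np.sin(y),np.cos(y),0])
        G=R.from_matrix(np.stack([-sd,Y,np.cross(-sd,Y)],1))
        print("turn",((M.inv()*G).as_rotvec()/.1).round(3),"shift(after turn)",(G.inv().apply(np.array(p)-o["tool_pos"])/.06).round(3))
    print("shift(now)",(M.inv().apply(np.array(p)-o["tool_pos"])/.06).round(3))
E
python3 -c "
from h import *
to([.4727,-.0113,.003],yaw=-3.9)"
```

```text
t 2.83 tcp [ 0.4739 -0.0137  0.1012] M [[-0.997, 0.072, -0.001], [0.072, 0.997, -0.0], [0.001, -0.0, -1.0]] op 0.04518644346176895 F [0.6 0.9 0.8] g 0.0
turn [-0.003 -0.01  -0.036] shift(after turn) [0.023 0.039 1.636]
shift(now) [0.021 0.04  1.636]
```

jog_arm --commands '[0.02,0.04,0.5,0,0,-0.03,45,0,0,0.5,0,0,0,45,0,0,0.4,0,0,0,45,0,0,0.2,0,0,0,45,0,0,0.04,0,0,0,45,0,0,0,0,0,0,10,0,0,0,0,0,0,10,0,0,0,0,0,0,10,0,0,0,0,0,0,10,0,0,0,0,0,0,10]' --newtons 100

```text
t: 4.08
tool_pos: [0.4738, -0.0088, 0.0048]
tool_rot: [0.1, 3.138, -0.0]
contact_force: [-1.4, 0.5, 5.7]
opening: 0.0179
grip_force: 98.1
```

jog_arm --commands '[0,0,-0.2,0,0,0,10,0,0,-0.6,0,0,0,10,0,0,-0.8,0,0,0,10,0,0,-0.8,0,0,0,10,0,0,0,0,0,0.7,10,0,0,0,0,0,0.7,10,0,0,0,0,0,0,10]'

```text
t: 4.95
tool_pos: [0.4725, -0.0087, 0.1478]
tool_rot: [0.318, 3.125, -0.0]
contact_force: [-0.2, -0.7, -1.1]
opening: 0.0177
grip_force: 98.1
```

```bash
python3 - <<'E'
from h import *
o=ctrl.get_obs()
A=eyes.get_image("top");B=eyes.get_image("scene")
for n,im in(("top",A),("scene",B)):
    T=np.linalg.inv(im["cam_to_world"]);K=im["K"]
    def pr(w):
        c=T[:3,:3]@w+T[:3,3];return np.array([K[0,2]-K[0,0]*c[0]/c[2],K[1,2]+K[1,1]*c[1]/c[2]])
    M=R.from_rotvec(o["tool_rot"]).as_matrix()
    tip=o["tool_pos"]-M[:,0]*.094-M[:,2]*.006
    u=pr(tip);print(n,"expected tip px",u)
    x,y=u.astype(int);b=(x-45,y-35,x+45,y+55)
    save(im,n+"1.png",b,5)
to(o["tool_pos"],yaw=-12)
E
python3 -c "
import cv2,numpy as np
cv2.imwrite('pics/both1.png',cv2.resize(np.hstack([cv2.imread('pics/'+n+'1.png') for n in('top','scene')]),(800,400)))"
```

```text
top expected tip px [317.33682872 192.7209909 ]
scene expected tip px [307.82262099 167.01817278]
t 5.05 tcp [ 0.4724 -0.0086  0.1473] M [[-0.98, 0.201, -0.0], [0.201, 0.98, -0.0], [0.0, -0.0, -1.0]] op 0.01815967463570863 F [-0.6 -0.5 -0.2] g 98.11978340148926
turn [-0.    -0.     0.067] shift(after turn) [-0.001 -0.001 -0.007]
shift(now) [-0.001 -0.001 -0.007]
```

View pics/both1.png

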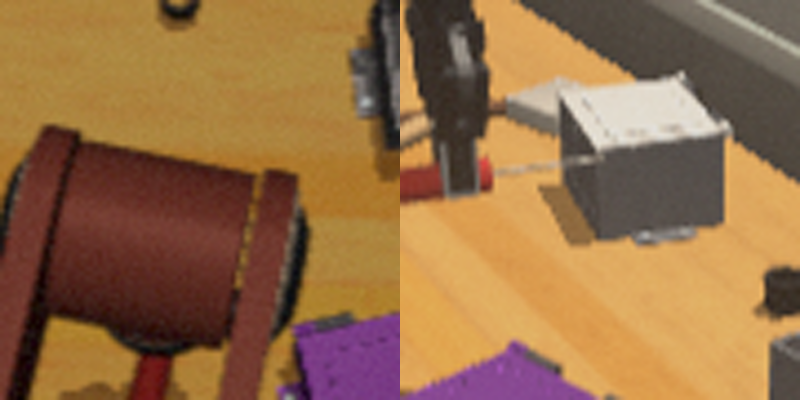

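The scene crop shows the tip at full-frame pixel (308.1,167.3), against an expected (307.8,167.0), so the screwdriver is held straight. The top view is blocked by the arm. Next I go above the lid's front edge and touch it, to calibrate the blade height.

```bash
python3 -c "
from h import *
to([.580,.227,.09],yaw=-12)"
```

```text
t 5.05 tcp [ 0.4724 -0.0086  0.1473] M [[-0.98, 0.201, -0.0], [0.201, 0.98, -0.0], [0.0, -0.0, -1.0]] op 0.01815967463570863 F [-0.6 -0.5 -0.2] g 98.11978340148926
turn [-0.    -0.     0.067] shift(after turn) [-0.937  4.214  0.956]
shift(now) [-0.965  4.208  0.956]
```

jog_arm --commands '[0,0,0,0,0,0.067,10,-0.13,0.6,0,0,0,0,10,-0.13,0.6,0.1,0,0,0,10,-0.13,0.6,0.15,0,0,0,10,-0.13,0.6,0.15,0,0,0,10,-0.13,0.6,0.15,0,0,0,10,-0.13,0.6,0.15,0,0,0,10,-0.157,0.614,0.13,0,0,0,10,0,0,0,0,0,0,10,0,0,0.05,0,0,0,10,0,0,0,0,0,0,10]'

```text
t: 6.42
tool_pos: [0.58, 0.226, 0.0942]
tool_rot: [-0.331, -3.123, 0.001]
contact_force: [0.4, 0.2, -0.5]
opening: 0.0177
grip_force: 98.3
```

```bash
python3 -c "
from h import *
to([.580,.227,.0745],yaw=-12)"
```

```text
t 6.42 tcp [0.58   0.226  0.0942] M [[-0.978, 0.21, -0.001], [0.21, 0.978, -0.0], [0.001, -0.001, -1.0]] op 0.017735621803422346 F [ 0.4  0.2 -0.5] g 98.31934332847595
turn [-0.005 -0.006 -0.019] shift(after turn) [0.003 0.017 0.329]
shift(now) [0.003 0.017 0.329]
```

jog_arm --commands '[0,0.017,0.22,0,0,0,10,0,0,0,0,0,0,10]'

```text
t: 6.68
tool_pos: [0.5793, 0.2271, 0.0795]
tool_rot: [-0.331, -3.121, 0.002]
contact_force: [0.7, -0.7, -1.1]
opening: 0.0182
grip_force: 98.3
```

jog_arm --commands '[0,0,0.04,0,0,0,10,0,0,0,0,0,0,10]'

```text
t: 6.92
tool_pos: [0.5806, 0.2278, 0.0788]
tool_rot: [-0.33, -3.124, 0.0]
contact_force: [-0.2, -0.5, -0.8]
opening: 0.0177
grip_force: 98.3
```

jog_arm --commands '[0,0,0.03,0,0,0,10,0,0,0,0,0,0,10]'

```text
t: 7.18
tool_pos: [0.5806, 0.2279, 0.077]
tool_rot: [-0.33, -3.124, 0.0]
contact_force: [0.0, 0.1, -1.1]
opening: 0.0177
grip_force: 98.3
```

jog_arm --commands '[0,0,0.02,0,0,0,10,0,0,0,0,0,0,10]'

```text
t: 7.42
tool_pos: [0.5806, 0.2279, 0.0758]
tool_rot: [-0.33, -3.124, 0.0]
contact_force: [-0.3, 0.8, -1.0]
opening: 0.0178
grip_force: 98.3
```

jog_arm --commands '[0,0,0.02,0,0,0,10,0,0,0,0,0,0,10]'

```text
t: 7.68
tool_pos: [0.5806, 0.2279, 0.0746]
tool_rot: [0.33, 3.124, 0.0]
contact_force: [0.8, -0.2, 0.2]
opening: 0.0179
grip_force: 98.3
```

jog_arm --commands '[0,0,0.02,0,0,0,10,0,0,0,0,0,0,10]'

```text
t: 7.92
tool_pos: [0.5807, 0.2279, 0.0737]
tool_rot: [0.33, 3.124, 0.0]
contact_force: [-0.6, -0.4, 0.8]
opening: 0.0179
grip_force: 98.4
```

jog_arm --commands '[0,0,0.02,0,0,0,10,0,0,0,0,0,0,10]'

```text
t: 8.18
tool_pos: [0.5808, 0.2279, 0.0727]
tool_rot: [0.33, 3.124, 0.0]
contact_force: [-2.2, -0.5, 3.9]
opening: 0.0177
grip_force: 98.5
```

jog_arm --commands '[0,0,0.02,0,0,0,10,0,0,0,0,0,0,10]'

```text
t: 8.43
tool_pos: [0.5809, 0.228, 0.0716]
tool_rot: [0.33, 3.124, 0.0]
contact_force: [-2.4, -0.5, 4.9]
opening: 0.018
grip_force: 98.7
```

Contact starts at a TCP z of about 0.0742, against a predicted 0.0745, so the notch mid-height corresponds to TCP z 0.0647.

jog_arm --commands '[0,0,-0.1,0,0,0,10,0.25,0,0,0,0,0,10,0.25,0,0,0,0,0,10,0,0,0.1,0,0,0,10,0,0,0.11,0,0,0,10,0,0,0,0,0,0,10]'

```text
t: 9.18
tool_pos: [0.5507, 0.2338, 0.0633]
tool_rot: [-0.33, -3.122, 0.001]
contact_force: [0.7, 0.2, -1.0]
opening: 0.0173
grip_force: 98.2
```

```bash
python3 - <<'E'
from h import *
im=eyes.get_image("scene");P=cloud(im);o=ctrl.get_obs()
to([.657-.094*.978-.01*.978,.2105+.104*.208,.065],yaw=-12)
save(im,"pre.png",(270,130,350,200),8)
A=eyes.get_image("top");P=cloud(A);m=(P[...,2]>.073)&(P[...,2]<.09)&(P[...,0]>.6)&(P[...,0]<.8)&(P[...,1]>.1)&(P[...,1]<.3)
m=cv2.morphologyEx(m.astype(np.uint8),cv2.MORPH_OPEN,np.ones((3,3)))>0
print(m.sum(),cv2.minAreaRect((P[m][:,:2]*1000).astype(np.float32)))
E
```

```text
t 9.22 tcp [0.5511 0.2339 0.0638] M [[-0.978, 0.209, -0.001], [0.209, 0.978, -0.0], [0.001, -0.001, -1.0]] op 0.01768787553619719 F [ 0.   0.2 -0.7] g 98.22295546531677
turn [-0.006 -0.009 -0.013] shift(after turn) [-0.074 -0.015 -0.02 ]
shift(now) [-0.074 -0.015 -0.02 ]
1376 ((709.15625, 200.35430908203125), (121.72150421142578, 108.51554870605469), 78.1963119506836)
```

View pics/pre.png

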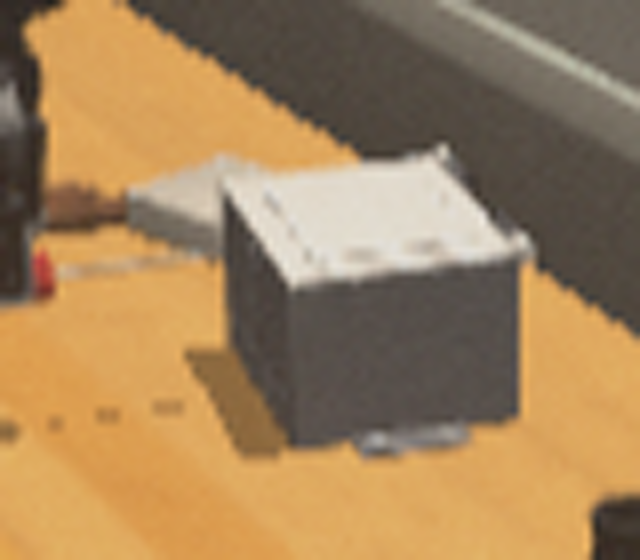

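The picture shows the blade level, its tip at crop pixel (205,257), just ahead of the case's front face. Insert.

jog_arm --commands '[-0.1,-0.015,-0.016,0,0,0,10,-0.1,0,0,0,0,0,10,-0.08,0,0,0,0,0,10,-0.05,0,0,0,0,0,10,0,0,0,0,0,0,10]'

```text
t: 9.9
tool_pos: [0.5707, 0.229, 0.0654]
tool_rot: [-0.33, -3.124, 0.0]
contact_force: [-0.1, -0.5, -1.4]
opening: 0.0176
grip_force: 98.2
```

jog_arm --commands '[-0.1,0,0,0,0,0,10,-0.1,0,0,0,0,0,10,-0.1,0,0,0,0,0,10,-0.03,0,0,0,0,0,10,0,0,0,0,0,0,10]'

```text
t: 10.52
tool_pos: [0.5899, 0.2249, 0.0654]
tool_rot: [-0.33, -3.124, 0.0]
contact_force: [0.1, 0.0, -0.1]
opening: 0.0184
grip_force: 98.2
```

The blade went in freely: about 24 mm inside with no force. I go 10 mm deeper, set it down on the sill, and lever about the sill edge.

jog_arm --commands '[-0.1,0,0,0,0,0,10,-0.07,0,0,0,0,0,10,0,0,0.03,0,0,0,10,0,0,0.02,0,0,0,10,0,0,0,0,0,0,10]' --newtons 120

```text
t: 11.15
tool_pos: [0.5998, 0.2229, 0.0625]
tool_rot: [0.33, 3.124, -0.0]
contact_force: [0.4, 0.2, 0.4]
opening: 0.0168
grip_force: 120.2
```

jog_arm --commands '[-0.004,0,0.039,0,-0.4,0,10,-0.004,0,0.039,0,-0.4,0,10,-0.004,0,0.039,0,-0.4,0,10,-0.004,0,0.039,0,-0.4,0,10,0,0,0,0,0,0,10]'

```text
t: 11.78
tool_pos: [0.6004, 0.2227, 0.0529]
tool_rot: [0.313, 2.967, -0.026]
contact_force: [-1.0, -1.0, 0.7]
opening: 0.0172
grip_force: 120.7
```

jog_arm --commands '[-0.004,0,0.045,0,-0.4,0,10,-0.004,0,0.045,0,-0.4,0,10,-0.004,0,0.043,0,-0.4,0,10,0,0,0,0,0,0,10]'

```text
t: 12.28
tool_pos: [0.6029, 0.2224, 0.0455]
tool_rot: [0.301, 2.849, -0.042]
contact_force: [-3.4, 1.8, 0.7]
opening: 0.0171
grip_force: 121.0
```

jog_arm --commands '[-0.004,0,0.045,0,-0.4,0,10,-0.004,0,0.043,0,-0.4,0,10,-0.004,0,0.041,0,-0.4,0,10,0,0,0,0,0,0,10]'

```text
t: 12.78
tool_pos: [0.6059, 0.2218, 0.0382]
tool_rot: [0.288, 2.73, -0.058]
contact_force: [-5.9, 3.2, 0.9]
opening: 0.0173
grip_force: 121.2
```

```bash
python3 - <<'E'
from h import *
im=eyes.get_image("scene")
to([.6,.22,.04])
save(im,"pry.png",(260,120,350,200),7)
E
```

```text
t 12.82 tcp [0.6058 0.2219 0.0381] M [[-0.902, 0.209, 0.378], [0.193, 0.978, -0.081], [-0.387, 0.0, -0.922]] op 0.016835148496669363 F [-6.   3.5  2. ] g 121.21195077896118
shift(now) [ 0.069 -0.051 -0.063]
```

View pics/pry.png

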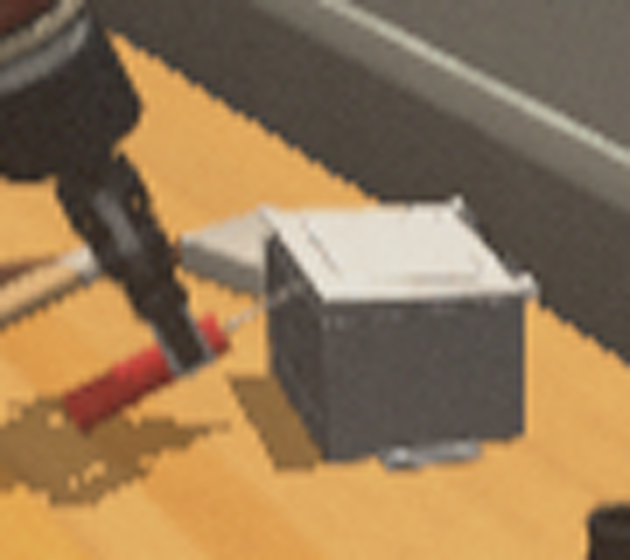

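```bash
cat >> h.py <<'E'
def lid():
    s=np.array([.978,-.208]);n=np.array([.208,.978]);f=np.array([.657,.2105])
    for c in("scene","top"):
        im=eyes.get_image(c);P=cloud(im);g=im["image"].astype(int)
        a=(P[...,:2]-f)@s;b=(P[...,:2]-f)@n
        m=(im["z_map"]>0)&(a>.01)&(a<.09)&(abs(b)<.05)&(P[...,2]>.07)
        if m.sum()<50: print(c,"few");continue
        k=np.polyfit(a[m],P[...,2][m],1);print(c,m.sum(),"angle",-np.arctan(k[0]),"z front",k[1])
E
python3 -c "
from h import *
lid()"
```

```text
scene 231 angle 0.08397127815173593 z front 0.09121808009923345
top 857 angle 0.0878968152268857 z front 0.08952812479923365
```

Both cameras put the lid at about 0.087 rad. The force is -6 N horizontally with z about +1, so sill and lid reactions both act. Next I drive the tip round the hinge circle.

```bash
python3 - <<'E'
from h import *
ph=np.linspace(.087,1.68,19);r=.069
a=.1-r*np.cos(ph);z=.075+r*np.sin(ph)
da,dz=np.diff(a),np.diff(z)
M=R.from_rotvec(ctrl.get_obs()["tool_rot"])
for i in range(18):
    w=np.array([da[i]*.978,-da[i]*.208,dz[i]]);print(round(ph[i+1],2),(M.inv().apply(w)/.06).round(3))
E
```

```text
0.18 [-0.051  0.    -0.088]
0.26 [-0.059  0.    -0.083]
0.35 [-0.066  0.    -0.077]
0.44 [-0.073  0.    -0.071]
0.53 [-0.079  0.    -0.065]
0.62 [-0.084  0.    -0.057]
0.71 [-0.089  0.    -0.05 ]
0.8 [-0.093  0.    -0.042]
0.88 [-0.096  0.    -0.033]
0.97 [-0.099  0.    -0.025]
1.06 [-0.1    0.    -0.016]
1.15 [-0.101  0.    -0.007]
1.24 [-0.102  0.     0.002]
1.33 [-0.101  0.     0.011]
1.41 [-0.1   0.    0.02]
1.5 [-0.098  0.     0.029]
1.59 [-0.095  0.     0.037]
1.68 [-0.091  0.     0.045]
```

jog_arm --commands '[-0.05,0,-0.088,0,0,0,10,-0.06,0,-0.083,0,0,0,10,-0.066,0,-0.077,0,0,0,10,-0.073,0,-0.071,0,0,0,10,-0.08,0,-0.065,0,0,0,10,-0.084,0,-0.057,0,0,0,10,0,0,0,0,0,0,10]'

```text
t: 13.8
tool_pos: [0.62, 0.2185, 0.0739]
tool_rot: [0.289, 2.726, -0.058]
contact_force: [-3.9, -0.7, -2.6]
opening: 0.017
grip_force: 120.6
```

```bash
python3 -c "
from h import *
lid();to([.6,.2,.1])"
```

```text
scene 120 angle 0.510989801980325 z front 0.14609723826565627
top 676 angle 0.5900432403487178 z front 0.15067389729553565
t 13.9 tcp [0.62   0.2187 0.0736] M [[-0.9, 0.209, 0.383], [0.193, 0.978, -0.081], [-0.392, 0.001, -0.92]] op 0.017126646662869064 F [-2.8 -1.2 -1.6] g 120.56054949760437
shift(now) [ 0.067 -0.374 -0.507]
```

The lid is at about 0.57 rad and following, so I continue round the arc.

jog_arm --commands '[-0.089,0,-0.05,0,0,0,10,-0.093,0,-0.042,0,0,0,10,-0.096,0,-0.033,0,0,0,10,-0.099,0,-0.025,0,0,0,10,-0.1,0,-0.016,0,0,0,10,-0.101,0,-0.007,0,0,0,10,-0.102,0,0.002,0,0,0,10,-0.101,0,0.011,0,0,0,10,-0.1,0,0.02,0,0,0,10,-0.098,0,0.029,0,0,0,10,-0.095,0,0.037,0,0,0,10,-0.09,0,0.045,0,0,0,10,0,0,0,0,0,0,10]'

```text
t: 15.52
tool_pos: [0.6819, 0.2053, 0.1016]
tool_rot: [0.288, 2.727, -0.058]
contact_force: [-2.5, 0.0, -1.3]
opening: 0.0172
grip_force: 120.6
```

```bash
python3 - <<'E'
from h import *
to([.6,.2,.1])
s=np.array([.978,-.208]);n=np.array([.208,.978]);f=np.array([.657,.2105])
im=eyes.get_image("scene");P=cloud(im);a=(P[...,:2]-f)@s;b=(P[...,:2]-f)@n
m=(im["z_map"]>0)&(abs(b)<.055)&(a>.06)&(a<.16)&(P[...,2]>.1)&(P[...,2]<.185)
print(m.sum(),np.c_[a[m],b[m],P[...,2][m]].round(3)[::max(1,m.sum()//20)].tolist())
m&=(a>.085)&(a<.13);k=np.polyfit(P[...,2][m],a[m],1);print("lean",np.arctan(k[0])+np.pi/2)
save(im,"up.png",(250,80,370,200),5)
E
```

```text
t 15.53 tcp [0.6819 0.2053 0.1016] M [[-0.9, 0.209, 0.382], [0.193, 0.978, -0.081], [-0.391, 0.0, -0.921]] op 0.017199293138034463 F [-2.5  0.  -1.3] g 120.60554265975952
shift(now) [ 1.222 -0.372 -0.49 ]
261 [[0.114, 0.05, 0.176], [0.114, 0.037, 0.165], [0.11, 0.049, 0.155], [0.113, 0.014, 0.162], [0.113, -0.018, 0.168], [0.113, -0.04, 0.171], [0.109, 0.046, 0.138], [0.109, 0.023, 0.141], [0.109, 0.012, 0.141], [0.111, -0.005, 0.143], [0.11, -0.018, 0.144], [0.111, -0.027, 0.143], [0.108, -0.033, 0.142], [0.108, -0.033, 0.138], [0.108, -0.033, 0.135], [0.108, -0.025, 0.129], [0.108, -0.045, 0.132], [0.105, 0.01, 0.106], [0.107, -0.049, 0.123], [0.103, -0.018, 0.102], [0.105, -0.053, 0.103]]
lean 1.701238828309362
```

View pics/up.png

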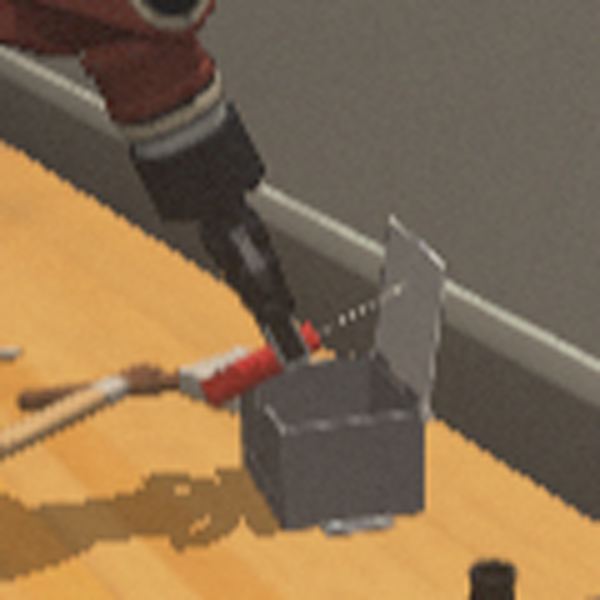

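The lid stands at 1.70 rad and the blade tip touches it at crop pixel (400,290). Now I withdraw.

```bash
python3 -c "
from h import *
p=ctrl.get_obs()['tool_pos']+np.array([-.127,.027,.03]);to(p,yaw=-12);
G=np.array([[-.978,.208,0],[.208,.978,0],[0,0,-1]]);print((G.T@(np.array([.48,.1,.05])-p)/.06).round(3))"
```

```text
t 15.57 tcp [0.6819 0.2054 0.1018] M [[-0.9, 0.209, 0.382], [0.192, 0.978, -0.081], [-0.391, 0.0, -0.92]] op 0.017247859211533222 F [-3.1 -0.1 -1.7] g 120.60866832733154
turn [ 1.000e-03  4.018e+00 -1.000e-02] shift(after turn) [ 2.164  0.    -0.5  ]
shift(now) [ 1.796 -0.002 -1.306]
[ 0.762 -2.417  1.363]
```

jog_arm --commands '[0.2,0,-0.1,0,0,0,10,0.4,0,-0.3,0,0,0,10,0.4,0,-0.3,0,0,0,10,0.4,0,-0.3,0,0,0,10,0.4,0,-0.3,0,0,0,10,0,0,0,0,0.8,0,10,0,0,0,0,0.8,0,10,0,0,0,0,0.8,0,10,0,0,0,0,0.8,0,10,0,0,0,0,0.8,0,10,0.19,-0.6,0.3,0,0,0,10,0.19,-0.6,0.3,0,0,0,10,0.19,-0.6,0.3,0,0,0,10,0.19,-0.6,0.3,0,0,0,10,0,0,0,0,0,0,10]'

```text
t: 17.45
tool_pos: [0.4776, 0.0999, 0.0579]
tool_rot: [-0.333, -3.123, 0.002]
contact_force: [0.0, 0.0, -0.3]
opening: 0.0169
grip_force: 120.7
```

```bash
python3 - <<'E'
from h import *
to([.48,.1,.0065],yaw=-12)
im=eyes.get_image("scene");save(im,"lay.png",(190,120,370,255),4)
E
```

```text
t 17.45 tcp [0.4776 0.0999 0.0579] M [[-0.977, 0.211, -0.001], [0.211, 0.977, -0.001], [0.0, -0.001, -1.0]] op 0.016925591349361002 F [ 0.   0.  -0.3] g 120.70276021957397
turn [-0.011 -0.005 -0.033] shift(after turn) [-0.039  0.01   0.857]
shift(now) [-0.04   0.011  0.857]
```

View pics/lay.png

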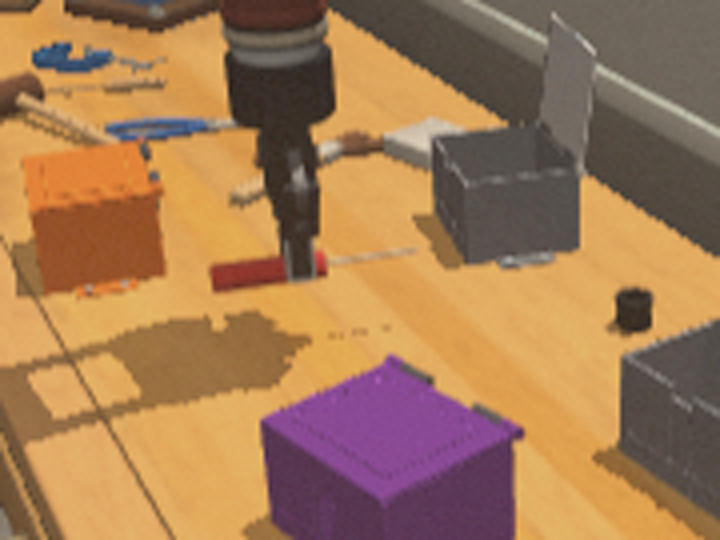

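The lid stays up at (568,95), and the screwdriver is held level over clear bench at (270,272) with its tip at (412,250). I lower it until it touches.

jog_arm --commands '[0,0,0.3,0,0,0,10,0,0,0.3,0,0,0,10,0,0,0.15,0,0,0,10,0,0,0.07,0,0,0,10,0,0,0,0,0,0,10]' --newtons 60

```text
t: 18.12
tool_pos: [0.4793, 0.1015, 0.0094]
tool_rot: [-0.33, -3.124, 0.0]
contact_force: [0.1, 0.2, -0.3]
opening: 0.0168
grip_force: 120.7
```

jog_arm --commands '[0,0,0.03,0,0,0,10,0,0,0,0,0,0,10]' --newtons 40

```text
t: 18.38
tool_pos: [0.4797, 0.1013, 0.0083]
tool_rot: [0.33, 3.124, 0.0]
contact_force: [-0.4, 1.4, -0.7]
opening: 0.0172
grip_force: 120.7
```

jog_arm --commands '[0,0,0.03,0,0,0,10,0,0,0,0,0,0,10]'

```text
t: 18.62
tool_pos: [0.4793, 0.1013, 0.0062]
tool_rot: [0.33, 3.124, 0.0]
contact_force: [0.1, 0.9, -1.5]
opening: 0.0172
grip_force: 120.7
```

jog_arm --commands '[0,0,0.02,0,0,0,10,0,0,0,0,0,0,10]'

```text
t: 18.88
tool_pos: [0.4794, 0.1013, 0.005]
tool_rot: [-0.33, -3.124, -0.0]
contact_force: [0.0, -0.5, 0.4]
opening: 0.0171
grip_force: 120.7
```

jog_arm --commands '[0,0,0.01,0,0,0,10,0,0,0,0,0,0,45,0,0,0,0,0,0,45,0,0,0,0,0,0,45,0,0,0,0,0,0,45,0,0,-0.2,0,0,0,45,0,0,-0.6,0,0,0,45,0,0,-0.8,0,0,0,45,0,0,-0.8,0,0,0,45,0.5,0,-0.6,0,0,0,45,0,0,0,0,0,0,45]'

```text
t: 20.25
tool_pos: [0.4515, 0.1081, 0.1894]
tool_rot: [0.328, 3.116, 0.003]
contact_force: [0.2, 0.6, 0.6]
opening: 0.0448
grip_force: 0.0
```

```bash
python3 - <<'E'
from h import *
to([.48,.1,.1])
im=eyes.get_image("scene");save(im,"end.png",(190,100,450,310),3)
P=cloud(im);g=im["image"].astype(int)
m=(g[...,0]>100)&(g[...,1]<70)&(g[...,2]<70)&(P[...,0]>.38)&(P[...,0]<.6)&(abs(P[...,1]-.1)<.06)
q=P[m];print(m.sum(),q.max(0),q.min(0))
E
```

```text
t 20.25 tcp [0.4515 0.1081 0.1894] M [[-0.978, 0.208, 0.009], [0.208, 0.978, 0.001], [-0.009, 0.003, -1.0]] op 0.04480249819175393 F [0.2 0.6 0.6] g 0.0
shift(now) [-0.48  -0.037  1.494]
126 [0.49657183 0.14661785 0.51787987] [3.84917257e-01 4.51706443e-02 2.98316107e-04]
```

View pics/end.png

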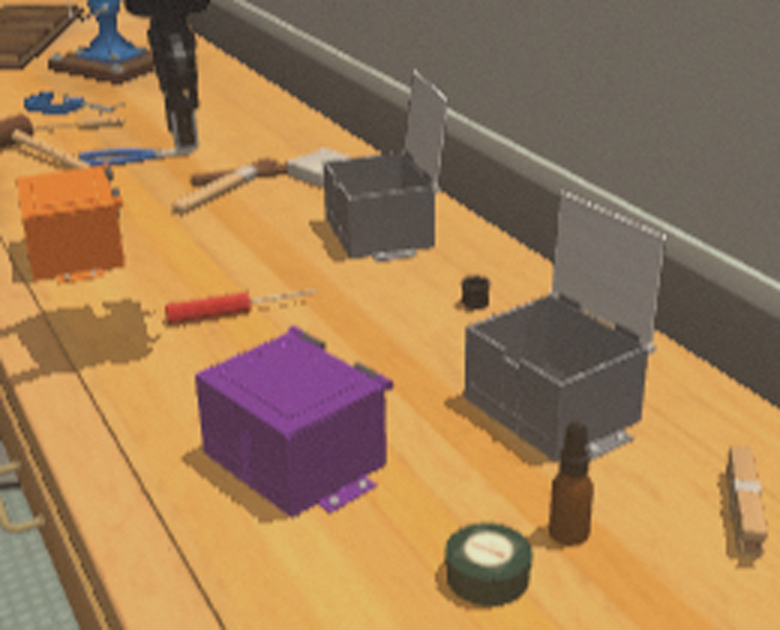

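The screwdriver lies flat on the bench at (210,307), with its tip at (310,295). Both grey lids are open, at (425,130) and (610,265), and the loupe, bottle and tin are in place.

```bash
python3 -c "
from station import job
print(job.finish_job())"
```

```text
the job is handed in; nothing more can be done
None
```

I pried up the shut case's lid at the notch with the screwdriver and raised it to about 1.7 rad. The screwdriver is back on the bench, the open case and the other things look as they were, and the job was handed in at about 20 s with no verdict shown.

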